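# Set the honing machine to its fourth speed by counting clicks, then start it

## Task

The speed selector on the honing machine has lost its markings: turn the black knob anticlockwise, without forcing it, until it stands against its end stop, then count four clicks clockwise and let go of it there. Then press the green start button fully in and release it; leave the red stop button and the things lying around the machine alone.

Things in the scene. Friction and masses are not known exactly. Their poses are not given: they have to be found in the camera images.
- machine: Grey honing machine, fixed, its front to the robot's left: 300 mm deep (own x), 380 wide (own y), housing 131 high; on top a round stone in a black pan (rim 170 high) under a steel tool rest (211 high), and a white tank (186). Origin: centre of its underside, z up, own -x is the front, a panel sloping 35 degrees from level, 40 high at x -150 to 131 at x -20, outward normal (-0.574, 0, 0.819).
- selector_grip (a point): Point on the selector knob's axis, 24 mm out from the panel, for gripping. Own z is the axis, pointing out of the panel (35 degrees from vertical), own x up the slope; this frame does not turn with the knob. The knob is a blank black fluted cylinder, 36 mm diameter, no pointer, its side from 4 to 36 mm out from the panel. Nothing else rises from the panel within 80 mm of the axis.
- selector_axis (a point): Foot of the knob's axis on the panel, same axes. The knob turns a step switch: ten positions 30 degrees apart between two end stops; it starts anywhere in the third to eighth position. The first lies 3 degrees short of the anticlockwise stop; clicks are counted from there. Clockwise is as seen facing the panel. Let go between notches, the knob settles in the nearer one.
- switch_plate: Steel disc under the knob, 50 mm diameter, 2.5 mm thick; origin on the panel at the knob's axis, own z out along the axis. Feel of the switch: about 0.2 N m to leave a notch, falling to nothing halfway, then it pulls itself into the next notch; at a stop the moment rises steeply, and over 1.0 N m forces the switch.
- start_top (a point): Centre of the top of the green start button, to the right of the selector (110 mm towards the machine's -y): 28 mm diameter cap in a 44 mm collar; own z points out of the panel. The cap top is 18 mm out from the panel, the collar 12 mm. The red stop button is 62 mm further down the slope.
- start (a joint): How far the green start button is pressed, in m: 0 released, 0.006 fully in, springs back; starts at about 2 N and takes about 6 N to go fully in.
- stop_top (a point): Centre of the top of the red stop button (same sizes), not to be pressed; own z points out of the panel.
- stop (a joint): How far the red stop button is pressed, in m: 0 released.
- bottle: White squeeze bottle with a blue cap, 56 mm diameter, 130 mm high, loose, standing in front of the machine's left half. Origin: centre of its underside, z up.
- dresser: White dressing stone, 70 x 45 x 24 mm, lying loose on the flat top of the machine's housing, behind the start button. Origin: centre of its underside.
- blade: Bare steel knife blade without a handle, lying flat and loose in front of the machine: about 280 mm long along own x, 42 mm wide, 4 mm thick. Origin: centre of the underside of its broad part.

How it is judged:
By the outcome, as a careful person would: the job done as asked, in the order asked, and still so for the second after the job is handed in, with the robot touching nothing.
It also fails if it takes over 64 s, if anything falls off the work surface, if the arm or the gripper's body presses on something with over 40 N, if the wrist force passes 120 N, or if a joint passes its speed limit or range.

## Robot

A 6-joint arm with a two-finger parallel gripper is mounted at the origin on the work surface. World frame = base frame: x ahead of the robot, y to its left, z up, the work surface at z = 0. Lengths are in m, angles in rad, forces in N, time in s.
With the tool pointing down it reaches from about 0.35 to 0.925 m from the base axis. Payload 6.4 kg.
Tool frame: the origin (TCP) lies on the front face of the gripper's body, between the roots of the fingers; the fingertips stand 97 mm ahead of it and the grasp point (between the pads) lies 78 mm ahead of it (hold_point_z is the distance from the TCP to the grasp point, in m); y points along the fingers, x is the direction in which the jaws open and shut, and the axes are right-handed (so a half turn about y gives the same grasp; the last joint's range is limited). The gripper opens to 94 mm and grips with 3 to 60 N. Pads are 16 mm wide; open, the fingers measure 119 mm over their backs; the gripper's body (75 mm by 177 mm) begins 78 mm behind the grasp point.
Start: joints at [1.027, 0.245, 1.558, -0, 1.339, -0.174], TCP at [0.235, 0.606, 0.303] pointing down, gripper open.
Joint ranges: [-3.13, 3.13], [-1.02, 2.26], [0.13, 2.54], [-0.95, 4.09], [0.21, 2.88], [-2.74, 2.74]. Speed limits (rad/s): [2.57, 2.57, 3.14, 3.14, 3.14, 3.14].

## Interface

Orientations are given as a unit quaternion [w, x, y, z].
In Python, from station import sense, camera, camera_model, sign_off, recognise, hold_point_z gives the robot as it stands.
- The arm moves only by the tool send_rows, never from a script. Its argument "steps" is a list that holds one entry, the list of rows, each a list of 4 numbers: the shift along the tool's x, y, z in mm, then the turn about the tool's y in rad. In form: [[[x, y, z, spin], ...]]. A call has exactly 8 rows; each row shifts and turns the pose as measured when the row begins, along the tool's axes as they then stand; what a row does not reach is not made up. A row lasts 1/8 s, in which the tool goes at most 62.5 mm and 10.7 degrees, less where a joint would pass 70% of its speed; a pose out of reach is approached as far as the arm can. A call with a gripper value outside its range is refused whole. "grip" is the closure, from -1 (fully open) to 1 (shut), so that 0 is half open, set as the call begins (left out, the last holds). The fingers move at their own pace and stop on an object; the grip force is fixed at half the most. Time passes only in rows, so rows that do not move let the fingers close, or fill a call up. It gives the time, the measured TCP pose, the force and the opening at its end, in the units of the state.
- sense(): the state, without advancing time (a new reading comes with each control period).
- camera(name): name is "scene" or "top" or "wrist"; returns the picture (480x640x3 uint8, red, green, blue); there is no depth.
- camera_model(name): a dict with "camera_matrix" (3x3 intrinsics, pixels), "extrinsics" (4x4, takes a point from world to camera coordinates). Camera axes: x right, y down, z forward; pixel columns grow to the right and rows downward; lengths in m; the calibration is good to about 2 mm. The wrist camera is an equidistant fisheye: a pixel r from the principal point sees the ray r / f radians off the axis. A picture is of the moment at which its call begins: read the wrist's pose just before it. camera_model takes no time and is no camera call; for the wrist camera it gives the pose at the moment of the call.
- sign_off(): hands the job in, once; it reports no verdict.
Trained networks look in the newest picture that a camera, given by its name, has taken for a name from the list of things; names that differ only in an ending like _2 or _b are one class to them, and where a whole thing is asked for, a point or a joint stands for the part that bears it (a point fixed in the world has none). Each returns a list of dicts, best first, with "conf" (0 to 1); they miss things now and then, are a little off and sometimes report something else, mostly with a low value. They report only what shows in the picture. A call takes as long as a camera call.
- recognise(camera, thing): "position" ([column, row] in pixels, amid what is visible of it).
The state is a dict: "clock": time; "joint_positions": joint angles; "qvel": joint speeds; "joint_torque": joint torques, N m; "ee_pos": TCP position; "eef_rot": TCP orientation; "contact_force": force on the tool from outside, world axes, zero at the start; "wrist_torque": the same for the moment, N m; "grip_width": finger opening in m.
Only numpy, scipy, OpenCV 4.12 (cv2) and the standard library are available. Lean on these libraries where they do the work, as an engineer would, in place of code of your own. Each camera call takes 0.05 s, during which the arm holds its last target. There are 200 camera calls.

## Working session

There is one attempt and no reset: what is moved stays moved. The work goes in short steps, Python scripts to look and compute and a tool call to move; the robot and the scene stay as the last step left them, time stands still between calls to the robot, and variables do not carry over. Pictures are saved under pics/ and viewed, about 8 in all and at most 12, crops included, and the job is handed in when it is done.

Besides the shell and the picture viewer there is one more tool, called after ">>>" as name(argument=value, ...), one argument or row to a line, values as JSON. send_rows: Moves the arm, as the interface text tells. Its arguments: {"type":"object","properties":{"steps":{"type":"array","items":{"type":"array","items":{"type":"array","items":{"type":"number"}}}},"grip":{"type":"number"}},"required":["steps"]}

```bash
ls; mkdir -p pics; python3 - <<'E'
from station import *
import cv2,numpy as np
print(sense(),hold_point_z)
for n in("scene","top","wrist"):
    im=camera(n); cv2.imwrite(f"pics/{n}0.png",im[:,:,::-1]); m=camera_model(n); print(n,np.round(m["camera_matrix"],1).tolist(),np.round(m["extrinsics"],4).tolist())
    for t in("selector_grip","switch_plate","start_top","stop_top","machine","bottle","dresser","blade"):
        print(t,[(r["conf"],r["position"]) for r in recognise(n,t)][:2])
E
```

```text
pics
{'clock': 0.0, 'joint_positions': array([ 1.02692286e+00,  2.45780722e-01,  1.55898503e+00, -3.61980456e-05,
        1.33868397e+00, -1.74136004e-01]), 'qvel': array([-4.46251614e-04,  1.66512492e-03,  9.47605024e-04, -7.09034464e-04,
       -5.65689865e-05, -4.05597057e-04]), 'joint_torque': array([ 6.48553141e-04, -4.15829873e+01, -3.14607990e+01,  6.85067335e-02,
        3.31609359e-02, -1.51882268e-04]), 'ee_pos': array([0.23469811, 0.60570988, 0.3015821 ]), 'eef_rot': array([-0.58310413,  0.58366991,  0.39898107, -0.40016635]), 'contact_force': array([ 0.2930294 , -0.81114468,  0.17021387]), 'wrist_torque': array([-0.02809835,  0.02948856,  0.02414524]), 'grip_width': 0.09415105282586037} 0.0784
scene [[519.4, 0.0, 320.2], [0.0, 519.4, 243.3], [0.0, 0.0, 1.0]] [[0.8914, 0.4532, -0.0088, -0.5861], [0.3536, -0.7076, -0.6118, -0.1223], [-0.2835, 0.5422, -0.791, 1.1], [0.0, 0.0, 0.0, 1.0]]
selector_grip [(0.83, [268.0, 293.2])]
switch_plate [(0.92, [266.4, 292.7])]
start_top [(0.53, [195.3, 287.8])]
stop_top [(0.44, [203.7, 274.7])]
machine [(0.67, [272.3, 382.6])]
bottle [(0.9
[... 212 characters left out ...]
97, -0.0201, 0.0578], [-0.9966, 0.0128, -0.0814, 0.63], [0.0816, 0.0191, -0.9965, 0.7898], [0.0, 0.0, 0.0, 1.0]]
selector_grip [(0.9, [403.6, 267.9])]
switch_plate [(0.77, [403.6, 268.2])]
start_top [(0.65, [448.0, 345.0])]
stop_top []
machine [(0.71, [516.1, 316.4]), (0.63, [467.7, 221.0])]
bottle [(0.88, [274.8, 221.0])]
dresser [(0.95, [517.1, 316.5])]
blade [(0.82, [308.4, 360.4]), (0.64, [271.7, 219.7])]
wrist [[371.6, 0.0, 322.6], [0.0, 371.6, 238.0], [0.0, 0.0, 1.0]] [[0.3606, 0.9327, 0.0, -0.6515], [0.9, -0.3479, 0.2626, -0.0274], [0.245, -0.0947, -0.9649, 0.3908], [0.0, 0.0, 0.0, 1.0]]
selector_grip []
switch_plate []
start_top []
stop_top []
machine []
bottle []
dresser []
blade []
```

View pics/scene0.png

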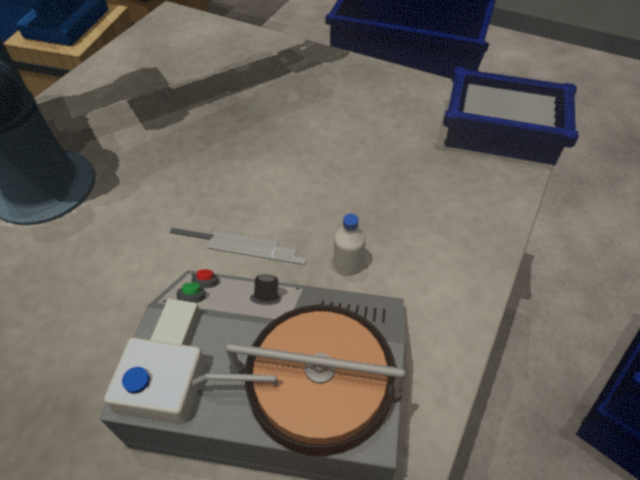

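View pics/top0.png

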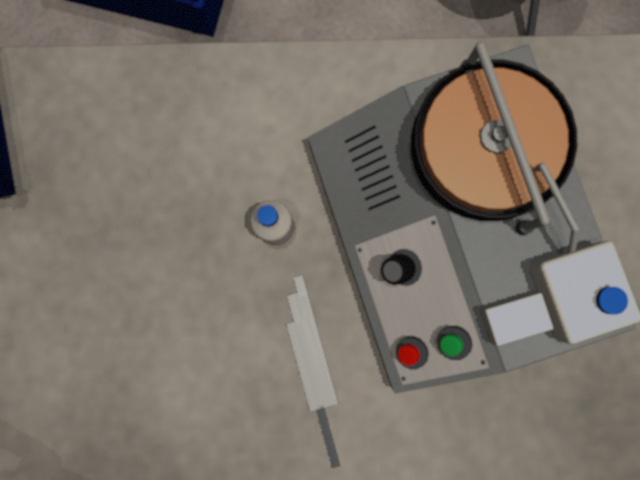

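```bash
cat > h.py <<'E'
from station import *
import numpy as np, cv2
from scipy.spatial.transform import Rotation as R
from scipy.optimize import least_squares
def q2R(q): return R.from_quat(np.roll(q,-1)).as_matrix()
def ray(n,px,m=None):
    m=m or camera_model(n); K=np.array(m["camera_matrix"]);E=np.array(m["extrinsics"])
    a=(px[0]-K[0,2])/K[0,0];b=(px[1]-K[1,2])/K[1,1]
    if n=="wrist":
        t=np.hypot(a,b); s=np.sin(t)/t if t>1e-9 else 1.; d=np.array([a*s,b*s,np.cos(t)])
    else: d=np.array([a,b,1.])
    d/=np.linalg.norm(d); return -E[:3,:3].T@E[:3,3], E[:3,:3].T@d
def tri(rays):
    A=sum(np.eye(3)-np.outer(d,d) for o,d in rays); b=sum((np.eye(3)-np.outer(d,d))@o for o,d in rays)
    p=np.linalg.solve(A,b); return p,[np.linalg.norm((np.eye(3)-np.outer(d,d))@(p-o)) for o,d in rays]
def proj(n,P,m=None):
    m=m or camera_model(n);K=np.array(m["camera_matrix"]);E=np.array(m["extrinsics"]);c=E[:3,:3]@P+E[:3,3]
    if n=="wrist":
        r=np.hypot(c[0],c[1]);t=np.arctan2(r,c[2]);return K[:2,2]+K[0,0]*t*c[:2]/r
    return (K@c/c[2])[:2]
E
python3 - <<'E'
from h import *
s=sense();print(q2R(s["eef_rot"]).round(3))
for t,a,b in(("knob",(268,293.2),(403.6,267.9)),("start",(195.3,287.8),(448,345)),("dresser",(177.8,323.1),(517.1,316.5)),("bottle",(352.7,245.1),(274.8,221))):
    print(t,tri([ray("scene",a),ray("top",b)]))
E
```

```text
[[ 0.361  0.    -0.932]
 [ 0.932 -0.     0.361]
 [-0.    -1.    -0.   ]]
knob (array([ 0.59799353, -0.06748329,  0.09488442]), [np.float64(0.002268809318421871), np.float64(0.0022688093184219647)])
start (array([ 0.49950433, -0.11831565,  0.11288231]), [np.float64(0.0019373106524007279), np.float64(0.0019373106524007617)])
dresser (array([ 0.53460486, -0.19383532,  0.15161647]), [np.float64(0.00048133006309216965), np.float64(0.0004813300630921539)])
bottle (array([0.6669296 , 0.10346812, 0.05984111]), [np.float64(0.0029251729709785226), np.float64(0.002925172970978583)])
```

```bash
cat > fit.py <<'E'
from h import *
n=np.array([-.5736,0,.8192]);u=np.array([.8192,0,.5736])
def pan(x,y,h): return np.array([x,y,.040+(x+.150)*.7002])+h*n
def W(p,X): c,s=np.cos(p[2]),np.sin(p[2]); return np.array([c*X[0]-s*X[1]+p[0],s*X[0]+c*X[1]+p[1],X[2]])
# p: X,Y,yaw, knob x,y (own), start x
def pts(p):
    k=pan(p[3],p[4],0); s=pan(p[5],p[4]-.11,0)
    d=dict(knobmid=k+.02*n,knobtop=k+.036*n,start=s+.018*n,stop=s-.062*u+.018*n,
     tl=np.array([-.02,.19,.131]),tr=np.array([-.02,-.19,.131]),fl=np.array([-.15,.19,.04]),fr=np.array([-.15,-.19,.04]))
    return {a:W(p,b) for a,b in d.items()}
E
python3 - <<'E'
from fit import *
ob=[("top","knobmid",(403.6,267.9),1),("top","knobtop",(397,268),1),("top","start",(452,344),1),("top","stop",(408,355),1),("top","tl",(405,88),.5),("top","tr",(503,372),.5),("top","fl",(306,139),.5),("top","fr",(394,388),.5),
("scene","knobmid",(267,292),1),("scene","start",(190,288),1),("scene","stop",(205,274),1)]
M={c:camera_model(c) for c in("top","scene")}
f=lambda p:np.concatenate([w*(proj(c,pts(p)[k],M[c])-np.array(o)) for c,k,o,w in ob])
r=least_squares(f,[.6,-.2,-1.25,-.09,0,-.06],loss="soft_l1")
p=r.x;print(p.round(4),np.degrees(p[2]))
for o,e in zip(ob,f(p).reshape(-1,2)): print(o[0],o[1],e.round(1))
for k,v in pts(p).items(): print(k,v.round(4))
np.save("p.npy",p)
E
```

```text
[ 0.6527 -0.1452 -1.264  -0.0802 -0.0296 -0.0573] -72.41994222518393
top knobmid [-0.5 -0.9]
top knobtop [0.7 0.8]
top start [-0.1  0.4]
top stop [ 0.9 -0.8]
top tl [-0.9 -1.7]
top tr [1.  0.4]
top fl [ 1.1 -1.4]
top fr [0.2 2.7]
scene knobmid [-1.5 -2.9]
scene start [ 1.2 -0.4]
scene stop [ 0.3 -0.3]
knobmid [ 0.5968 -0.0668  0.1053]
knobtop [ 0.5941 -0.058   0.1184]
start [ 0.4992 -0.1229  0.1196]
stop [ 0.4839 -0.0745  0.0841]
tl [ 0.8278 -0.0688  0.131 ]
tr [ 0.4655 -0.1836  0.131 ]
fl [0.7885 0.0552 0.04  ]
fr [ 0.4263 -0.0596  0.04  ]
```

>>> send_rows(
  steps=[
    [[-38,0,-44.5,0],[-38,0,-44.5,0],[-38,0,-44.5,0],[-38,0,-44.5,0],[-38,0,-44.5,0],[-38,0,-44.5,0],[-38,0,-44.5,0],[-38,0,-44.5,0]],
  ],
  grip=-0.2,
)

```text
clock: 2.35
ee_pos: [0.4625, 0.1853, 0.304]
eef_rot: [-0.581, 0.582, 0.404, -0.4]
contact_force: [1.3, -0.1, 0.1]
grip_width: 0.0562
```

```bash
cat >> fit.py <<'E'
def tool(): s=sense(); return s,q2R(s["eef_rot"])
def togo(P):  # TCP target -> mm in tool axes
    s,Rm=tool(); return (Rm.T@(P-s["ee_pos"])*1000).round(1)
def yaw(): s,Rm=tool(); return np.arctan2(Rm[1,0],Rm[0,0])
def grip(p,h=.024): return W(p,pan(p[3],p[4],h))
E
python3 - <<'E'
from fit import *
p=np.load("p.npy");g=grip(p);print(g,togo(g+[0,0,.0784+.09]),"spin",yaw()-(p[2]+np.pi/2),sense()["joint_positions"].round(2))
E
```

```text
[ 0.59613479 -0.06458962  0.10853869] [-186.5   27.2 -213.3] spin 0.9021861332224592 [ 0.15 -0.12  1.94  0.    1.32 -1.06]
```

>>> send_rows(
  steps=[
    [[-37.3,5,-42.7,0],[-37.3,5,-42.7,0],[-37.3,5,-42.7,0],[-37.3,5,-42.7,0],[-37.3,5,-42.7,0],[0,0,0,0.18],[0,0,0,0.18],[0,0,0,0.18]],
  ],
)

```text
clock: 3.35
ee_pos: [0.6013, -0.0792, 0.28]
eef_rot: [-0.67, 0.671, 0.228, -0.221]
contact_force: [-0.2, -0.6, 0.9]
grip_width: 0.0562
```

```bash
python3 - <<'E'
from fit import *
p=np.load("p.npy");g=grip(p);print(togo(g+[0,0,.0784+.09]),"spin",yaw()-(p[2]+np.pi/2))
m=camera_model("wrist");im=camera("wrist");cv2.imwrite("pics/w1.png",im[:,:,::-1])
for k,v in pts(p).items(): print(k,proj("wrist",v,m).round(0))
print("plate",proj("wrist",grip(p,0.0025),m))
for t in("selector_grip","start_top"): print(t,recognise("wrist",t)[:2])
E
```

```text
[ 4.6  3.1 14.8] spin 0.33896624249350404
knobmid [324. 230.]
knobtop [329. 223.]
start [166. 217.]
stop [200. 146.]
tl [528. 390.]
tr [ 91. 259.]
fl [544. 232.]
fr [175.  96.]
plate [319.57969098 237.89070612]
selector_grip [{'position': [325.1, 221.9], 'conf': 0.64}]
start_top [{'position': [167.7, 211.5], 'conf': 0.93}]
```

View pics/w1.png

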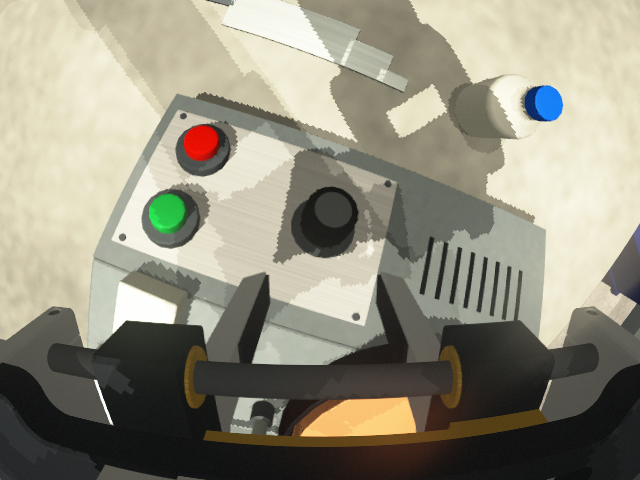

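```bash
python3 - <<'E'
from fit import *
ob=[("top","knobtop",(397,268),1),("top","start",(452,344),1),("top","stop",(408,355),1),("top","tl",(405,88),.3),("top","tr",(503,372),.3),("top","fl",(306,139),.3),("top","fr",(394,388),.3),
("scene","start",(190,288),1),("scene","stop",(205,274),1),("scene","knobtop",(266,281),1),("wrist","knobtop",(334,211.5),1.),("wrist","start",(166,213),1.),("wrist","stop",(200,142),1.),("wrist","fr",(180,95),.5),("wrist","fl",(545,231),.5)]
M={c:camera_model(c) for c in("top","scene","wrist")}
f=lambda p:np.concatenate([w*(proj(c,pts(p)[k],M[c])-np.array(o)) for c,k,o,w in ob])
r=least_squares(f,np.load("p.npy"),loss="soft_l1")
p=r.x;print(p.round(4),np.degrees(p[2]))
for o,e in zip(ob,f(p).reshape(-1,2)): print(o[0],o[1],e.round(1))
for k,v in pts(p).items(): print(k,v.round(4))
np.save("p.npy",p);g=grip(p);print(g,togo(g+[0,0,.0784+.09]),"spin",yaw()-(p[2]+np.pi/2))
E
```

```text
[ 0.6544 -0.1436 -1.2578 -0.0861 -0.0317 -0.0585] -72.06673435085021
top knobtop [-4.7  3.2]
top start [-1.2  1.1]
top stop [0.  0.1]
top tl [-1.2 -1.3]
top tr [ 0.4 -0.3]
top fl [ 0.1 -0.9]
top fr [0.1 1.3]
scene start [ 1.3 -0.9]
scene stop [ 0.2 -0.8]
scene knobtop [ 0.9 -3.5]
wrist knobtop [-2.5  0.8]
wrist start [0.1 0.7]
wrist stop [0.3 0.9]
wrist fr [-1.3 -0.1]
wrist fl [0.2 1. ]
knobmid [ 0.5942 -0.0605  0.1011]
knobtop [ 0.5913 -0.0518  0.1142]
start [ 0.4984 -0.1217  0.1188]
stop [ 0.4827 -0.0734  0.0833]
tl [ 0.829  -0.0661  0.131 ]
tr [ 0.4675 -0.1831  0.131 ]
fl [0.789  0.0576 0.04  ]
fr [ 0.4274 -0.0594  0.04  ]
[ 0.59345273 -0.05831142  0.10438461] [ 6.2  7.3 21. ] spin 0.34243975434282625
```

```bash
python3 - <<'E'
import cv2,numpy as np
a=cv2.imread("pics/top0.png")[238:298,366:446];b=cv2.imread("pics/w1.png")[165:285,270:390];c=cv2.imread("pics/scene0.png")[260:310,235:300]
f=lambda x,w:cv2.convertScaleAbs(cv2.resize(x,(w,400),interpolation=2),alpha=2.2,beta=20)
a,b=cv2.resize(a,(400,300),interpolation=2),cv2.resize(b,(400,400),interpolation=2)
o=np.zeros((400,800,3),np.uint8);o[:300,:400]=cv2.convertScaleAbs(a,alpha=2.5);o[:,400:]=cv2.convertScaleAbs(b,alpha=1.8)
cv2.imwrite("pics/crop.png",o)
E
```

```text
(no output)
```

View pics/crop.png

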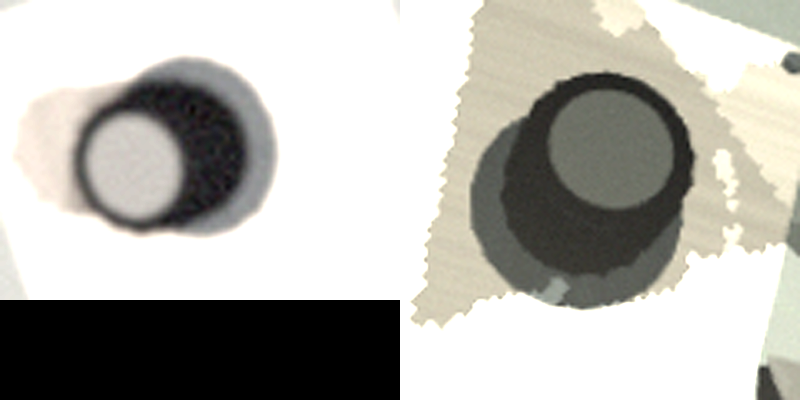

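```bash
python3 - <<'E'
import fit; from fit import *
pts0=fit.pts
def pts(p):
    d=pts0(p); d["plate"]=grip(p,.0025); return d
ob=[("top","knobtop",(392.4,271.2),1),("top","plate",(404,267.4),1),("top","start",(452,344),1),("top","stop",(408,355),1),("top","tl",(405,88),.3),("top","tr",(503,372),.3),("top","fl",(306,139),.3),("top","fr",(394,388),.3),
("scene","start",(190,288),1),("scene","stop",(205,274),1),("wrist","knobtop",(333.3,209.7),1.),("wrist","plate",(323.7,227.1),1.),("wrist","start",(166,213),1.),("wrist","stop",(200,142),1.),("wrist","fr",(180,95),.5),("wrist","fl",(545,231),.5)]
M={c:camera_model(c) for c in("top","scene","wrist")}
f=lambda p:np.concatenate([w*(proj(c,pts(p)[k],M[c])-np.array(o)) for c,k,o,w in ob])
r=least_squares(f,np.load("p.npy"),loss="soft_l1")
p=r.x;print(p.round(4),np.degrees(p[2]))
for o,e in zip(ob,f(p).reshape(-1,2)): print(o[0],o[1],e.round(1))
for k in("knobtop","plate"): q=[o for o in ob if o[1]==k and o[0]!="scene"];print(k,tri([ray(o[0],o[2],M[o[0]]) for o in q]),pts(p)[k])
np.save("p.npy",p);g=grip(p);print(g,togo(g+[0,0,.0784+.09]),"spin",yaw()-(p[2]+np.pi/2))
E
```

```text
[ 0.6543 -0.1429 -1.2567 -0.0868 -0.0315 -0.058 ] -72.00361936127547
top knobtop [-1.1  0.2]
top plate [-1.3  0.1]
top start [-1.2  0.9]
top stop [ 0. -0.]
top tl [-1.4 -1.2]
top tr [ 0.3 -0.2]
top fl [-0.1 -0.9]
top fr [-0.   1.4]
scene start [ 1.4 -1. ]
scene stop [ 0.2 -0.9]
wrist knobtop [-0.9  0.8]
wrist plate [-1.2 -0.3]
wrist start [0.2 0.9]
wrist stop [0.4 0.9]
wrist fr [-1.2 -0.3]
wrist fl [0.3 0.6]
knobtop (array([ 0.59149719, -0.05104025,  0.11153067]), [np.float64(0.0011129918245587267), np.float64(0.001112991824558742)]) [ 0.59111203 -0.05048045  0.11376176]
plate (array([ 0.59759053, -0.06951743,  0.08580424]), [np.float64(0.0011372326806910983), np.float64(0.0011372326806910486)]) [ 0.59704882 -0.06875595  0.08631856]
[ 0.59323864 -0.0570269   0.10393136] [ 6.8  7.8 22.2] spin 0.34133818996738496
```

>>> send_rows(
  steps=[
    [[7.4,0,23.8,0],[0,10,0,0.162],[0,10,0,0.162],[0,10,0,0.162],[0,10,0,0.162],[0,10,0,0.162],[0,20,0,0],[0,19,0,0]],
  ],
  grip=-0.15,
)

```text
clock: 4.5
ee_pos: [0.5903, -0.0434, 0.1901]
eef_rot: [0.707, -0.703, 0.05, -0.059]
contact_force: [-0.1, -0.7, -0.4]
grip_width: 0.054
```

```bash
cat >> fit.py <<'E'
def rep(h=.027,up=.0045,dy=0):
    p=np.load("p.npy"); s,Rm=tool(); a=np.array([*(W(p,n)-W(p,0*n))])
    print("togo",togo(grip(p,h)+[0,0,.0784+up]),"th_world_deg",np.degrees(yaw()-(p[2]+np.pi/2)).round(1),"F",s["contact_force"].round(1),"T",s["wrist_torque"].round(3),"Taxis",round(a@s["wrist_torque"],3),"w",s["grip_width"].round(4),"t",s["clock"])
E
python3 -c "from fit import *;rep()"
```

```text
Traceback (most recent call last):
  File "fit.py", line 18, in rep
    print("togo",togo(grip(p,h)+[0,0,.0784+up]),"th_world_deg",np.degrees(yaw()-(p[2]+np.pi/2)).round(1),"F",s["contact_force"].round(1),"T",s["wrist_torque"].round(3),"Taxis",round(a@s["wrist_torque"],3),"w",s["grip_width"].round(4),"t",s["clock"])
                                                                                                                                                                                                                 ^^^^^^^^^^^^^^^^^^^^^
AttributeError: 'float' object has no attribute 'round'
```

```bash
sed -i 's/s\["grip_width"\].round(4)/round(float(s["grip_width"]),4)/' fit.py; python3 -c "from fit import *;rep();print(grip(np.load('p.npy'),.027),W(np.load('p.npy'),n)-W(np.load('p.npy'),0*n))"
```

```text
togo [  4.2   0.8 -11.5] th_world_deg -26.9 F [-0.1 -0.7 -0.4] T [-0.073  0.095 -0.008] Taxis 0.058 w 0.054 t 4.5
[ 0.59270699 -0.05539028  0.10638896] [-0.17721769  0.54553721  0.8192    ]
```

>>> send_rows(
  steps=[
    [[2,0.8,-6,0],[2,0,-5.5,0],[0,0,0,0],[0,0,0,0],[0,0,0,0],[0,0,0,0],[0,0,0,0],[0,0,0,0]],
  ],
)

```text
clock: 5.5
ee_pos: [0.5924, -0.056, 0.1887]
eef_rot: [0.707, -0.703, 0.049, -0.058]
contact_force: [0.1, -0.5, -0.1]
grip_width: 0.0542
```

```bash
python3 -c "from fit import *;rep()
im=camera('wrist');cv2.imwrite('pics/w2.png',im[:,:,::-1])"
```

```text
togo [ 0.2 -0.6  0.6] th_world_deg -26.7 F [ 0.1 -0.5 -0.1] T [-0.074  0.079  0.006] Taxis 0.061 w 0.0542 t 5.5
```

View pics/w2.png

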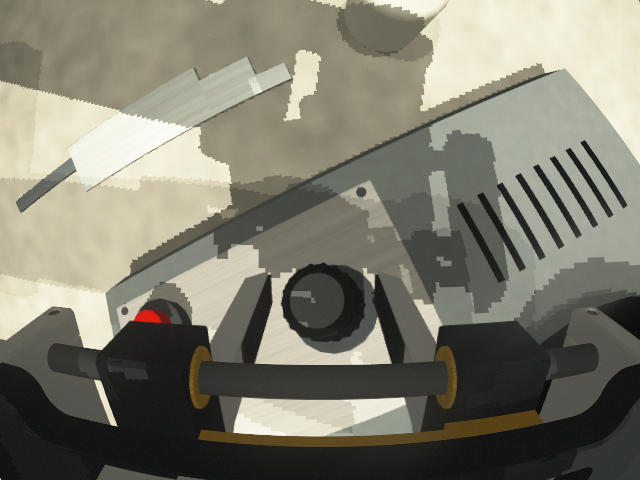

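The wrist view shows the fluted knob (around 322,303) between the open fingers (tips around 258 and 385), with clearance on both sides. I'm closing the grip and making the first anticlockwise stroke.

>>> send_rows(
  steps=[
    [[0,0,0,0],[0,0,0,0],[0,0,0,-0.1],[0,0,0,-0.17],[0,0,0,-0.17],[0,0,0,-0.17],[0,0,0,-0.17],[0,0,0,-0.12]],
  ],
  grip=1,
)

```text
clock: 6.55
ee_pos: [0.5886, -0.0537, 0.1908]
eef_rot: [0.66, -0.651, -0.266, 0.267]
contact_force: [-3.4, 0.6, 4.7]
grip_width: 0.0375
```

```bash
python3 -c "from fit import *;rep()
im=camera('wrist');cv2.imwrite('pics/w3.png',im[:,:,::-1]);rep()"
```

```text
togo [ 1.7  1.4 -4.1] th_world_deg 26.2 F [-3.4  0.6  4.7] T [-0.526  1.52  -0.91 ] Taxis 0.177 w 0.0375 t 6.55
togo [ 1.7  1.5 -4.1] th_world_deg 26.4 F [-4.  2.  6.] T [-0.072  1.476 -0.71 ] Taxis 0.236 w 0.0374 t 6.6
```

View pics/w3.png

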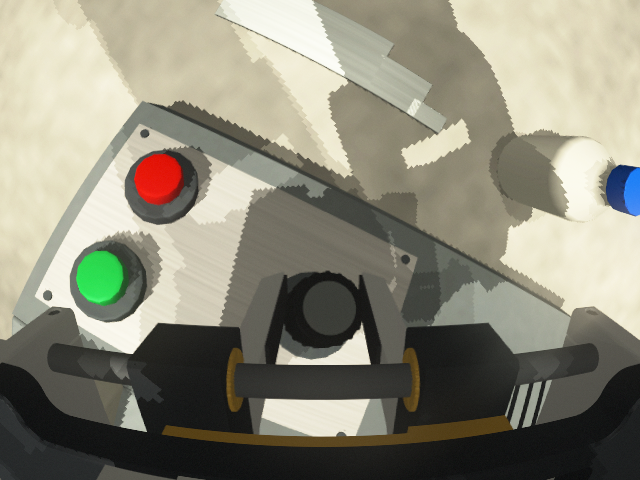

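The wrist view shows the fingers clamped on the knob at a spin of +26°, with the panel otherwise undisturbed (green at 100,277, red at 158,178). Next I open, wind back to -27° and re-centre.

>>> send_rows(
  steps=[
    [[0,0,0,0],[1.7,0,-4,0],[0,0,0,0.18],[0,0,0,0.18],[0,0,0,0.18],[0,0,0,0.18],[0,0,0,0.18],[0,0,0,0]],
  ],
  grip=-0.15,
)

```text
clock: 7.6
ee_pos: [0.5945, -0.0566, 0.1902]
eef_rot: [0.708, -0.702, 0.056, -0.052]
contact_force: [1.2, -0.1, -0.3]
grip_width: 0.0544
```

```bash
python3 -c "from fit import *;rep()"
```

```text
togo [-1.9  1.   0.9] th_world_deg -26.8 F [ 1.2 -0.1 -0.3] T [-0.03   0.05  -0.045] Taxis -0.004 w 0.0544 t 7.6
```

>>> send_rows(
  steps=[
    [[-1.9,0.7,0.9,0],[0,0,0,0],[0,0,0,0],[0,0,0,-0.04],[0,0,0,-0.04],[0,0,0,-0.04],[0,0,0,0],[0,0,0,0]],
  ],
  grip=1,
)

```text
clock: 8.6
ee_pos: [0.5935, -0.054, 0.1903]
eef_rot: [0.712, -0.703, 0.008, -0.007]
contact_force: [-0.1, 0.6, -1.3]
grip_width: 0.037
```

```bash
python3 -c "from fit import *;rep()"
```

```text
togo [-0.8  1.  -1.5] th_world_deg -19.2 F [-0.1  0.6 -1.3] T [-0.065 -0.312  0.129] Taxis -0.053 w 0.037 t 8.6
```

>>> send_rows(
  steps=[
    [[0,0,0,-0.05],[0,0,0,-0.05],[0,0,0,-0.05],[0,0,0,-0.05],[0,0,0,0],[0,0,0,0],[0,0,0,0],[0,0,0,0]],
  ],
)

```text
clock: 9.6
ee_pos: [0.5923, -0.0528, 0.1911]
eef_rot: [0.71, -0.698, -0.061, 0.065]
contact_force: [0.1, 1.0, 0.6]
grip_width: 0.0356
```

```bash
python3 -c "from fit import *;rep()"
```

```text
togo [-0.1  1.8 -2.6] th_world_deg -7.8 F [0.1 1.  0.6] T [ 0.233  0.094 -0.178] Taxis -0.136 w 0.0356 t 9.6
```

>>> send_rows(
  steps=[
    [[0,0.8,-2,-0.05],[0,0,0,-0.05],[0,0,0,-0.05],[0,0,0,-0.05],[0,0,0,0],[0,0,0,0],[0,0,0,0],[0,0,0,0]],
  ],
)

```text
clock: 10.6
ee_pos: [0.5921, -0.0548, 0.1899]
eef_rot: [0.701, -0.688, -0.131, 0.136]
contact_force: [1.8, 1.2, 0.2]
grip_width: 0.0352
```

```bash
python3 -c "from fit import *;rep()"
```

```text
togo [ 0.3  0.6 -0.8] th_world_deg 3.8 F [1.8 1.2 0.2] T [-0.042  0.05  -0.234] Taxis -0.157 w 0.0352 t 10.6
```

```bash
cat >> fit.py <<'E'
def rect(im,m,h=.036,r=.024,N=380):
    p=np.load("p.npy");c=pan(p[3],p[4],h);g=np.linspace(-r,r,N)
    K=np.array(m["camera_matrix"]);E=np.array(m["extrinsics"])
    U,V=np.meshgrid(g,-g) # right = own -y, up = upslope
    P=c+V[...,None]*u+U[...,None]*np.array([0,-1,0]); cs,sn=np.cos(p[2]),np.sin(p[2])
    X=np.stack([cs*P[...,0]-sn*P[...,1]+p[0],sn*P[...,0]+cs*P[...,1]+p[1],P[...,2]],-1)@E[:3,:3].T+E[:3,3]
    q=np.hypot(X[...,0],X[...,1]);t=np.arctan2(q,X[...,2])*K[0,0]/q
    return cv2.remap(im,(K[0,2]+t*X[...,0]).astype(np.float32),(K[1,2]+t*X[...,1]).astype(np.float32),cv2.INTER_CUBIC)
def model_at(pos,q):
    m=camera_model("wrist");s,Rm=tool();T=np.eye(4);T[:3,:3]=Rm;T[:3,3]=s["ee_pos"];X=np.array(m["extrinsics"])@T
    T2=np.eye(4);q=np.array(q);T2[:3,:3]=q2R(q/np.linalg.norm(q));T2[:3,3]=pos
    return dict(camera_matrix=m["camera_matrix"],extrinsics=X@np.linalg.inv(T2))
def snap(name):
    m=camera_model("wrist");im=camera("wrist")[:,:,::-1].copy();cv2.imwrite(f"pics/{name}.png",im);np.save(f"pics/{name}.npy",m["extrinsics"]);return rect(im,m)
E
python3 - <<'E'
from fit import *
o=[]
m2=model_at([.5924,-.056,.1887],[.707,-.703,.049,-.058]);m3=model_at([.5886,-.0537,.1908],[.66,-.651,-.266,.267])
for nm,m in(("w2",m2),("w3",m3)): o.append(rect(cv2.imread(f"pics/{nm}.png"),m,N=266))
o.append(cv2.resize(snap("w4"),(266,266)))
cv2.imwrite("pics/r1.png",cv2.convertScaleAbs(cv2.resize(np.hstack(o),(798,266)),alpha=2.5))
E
```

```text
(no output)
```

View pics/r1.png

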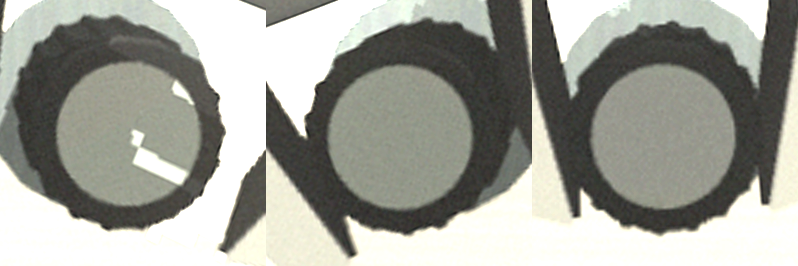

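```bash
cat >> fit.py <<'E'
def flute(r,lo=200,hi=340,nf=None):
    g=cv2.GaussianBlur(cv2.cvtColor(r,cv2.COLOR_BGR2GRAY),(3,3),0).astype(float);N=g.shape[0];s=.048/N
    # centre from top-face (mid grey disc)
    mask=((g>38)&(g<75)).astype(np.uint8);mask=cv2.morphologyEx(mask,cv2.MORPH_OPEN,np.ones((7,7)))
    k,lab,st,ce=cv2.connectedComponentsWithStats(mask);b=lab[N//2,N//2];cx,cy=ce[b] if b else (N/2,N/2)
    A=np.radians(np.arange(lo,hi,.5));rad=np.arange(.0150,.0200,.0001)/s
    X=cx+np.outer(np.cos(A),rad);Y=cy-np.outer(np.sin(A),rad)
    v=cv2.remap(g.astype(np.float32),X.astype(np.float32),Y.astype(np.float32),1)
    prof=(v<80).sum(1)*.1+15.0
    d=prof-np.polyval(np.polyfit(A,prof,4),A);w=np.hanning(len(A))
    sp=[abs(np.sum(d*w*np.exp(-1j*k*A))) for k in range(10,40)];
    k=nf or 10+int(np.argmax(sp)); return (cx,cy),prof.mean().round(2),k,np.round(sp,1).max(),np.degrees(-np.angle(np.sum(d*w*np.exp(-1j*k*A))))/k*-1
E
python3 - <<'E'
from fit import *
m2=model_at([.5924,-.056,.1887],[.707,-.703,.049,-.058]);m3=model_at([.5886,-.0537,.1908],[.66,-.651,-.266,.267])
m4=dict(camera_matrix=camera_model("wrist")["camera_matrix"],extrinsics=np.load("pics/w4.npy"))
for nm,m,ra in(("w2",m2,[(230,330),(200,290)]),("w3",m3,[(250,330),(270,350)]),("w4",m4,[(200,340),(225,315)])):
    r=rect(cv2.imread(f"pics/{nm}.png"),m)
    g=cv2.cvtColor(r,6);print(nm,g[190,190],g[190,290])
    for a in ra:print(a,flute(r,*a),flute(r,*a,nf=24)[-1])
E
```

```text
w2 106 29
(230, 330) ((190.0, 190.0), np.float64(17.28), 18, np.float64(10.2), np.float64(4.289849003121094)) -5.413051335378376
(200, 290) ((190.0, 190.0), np.float64(18.33), 18, np.float64(15.6), np.float64(4.731488988374593)) 3.8647889336849506
w3 61 60
(250, 330) ((np.float64(191.00968200390832), np.float64(195.8214010777521)), np.float64(18.0), 16, np.float64(16.0), np.float64(-3.217149856485685)) 5.185383260041125
(270, 350) ((np.float64(191.00968200390832), np.float64(195.8214010777521)), np.float64(18.67), 12, np.float64(16.4), np.float64(6.0671169670033)) 2.866732321806234
w4 59 40
(200, 340) ((np.float64(187.25898576512455), np.float64(194.84641162514828)), np.float64(18.07), 17, np.float64(20.0), np.float64(8.644493105417947)) -5.148472336488888
(225, 315) ((np.float64(187.25898576512455), np.float64(194.84641162514828)), np.float64(17.61), 17, np.float64(13.6), np.float64(8.55394573884827)) -4.079681139204758
```

```bash
cat >> fit.py <<'E'
def phase(r,lo,hi,ks=(16,17,18,19,20,24)):
    g=cv2.cvtColor(r,cv2.COLOR_BGR2GRAY).astype(np.float32);N=g.shape[0];s=48./N;A=np.radians(np.arange(lo,hi,.5));rad=np.arange(12,21,.05)/s;cx=cy=N/2
    v=cv2.remap(g,(cx+np.outer(np.cos(A),rad)).astype(np.float32),(cy-np.outer(np.sin(A),rad)).astype(np.float32),1)
    # outermost dark->light crossing
    dk=v<55; last=np.array([np.max(np.where(q)[0],initial=0) for q in dk]);prof=last*.05+12
    ok=(prof>15.5)&(prof<20.5);out=[]
    for k in ks:
        B=np.stack([np.ones_like(A),np.cos(A),np.sin(A),np.cos(2*A),np.sin(2*A),np.cos(k*A),np.sin(k*A)],1)
        w=ok.copy()
        for _ in range(3):
            c=np.linalg.lstsq(B[w],prof[w],rcond=None)[0];e=prof-B@c;w=ok&(abs(e)<2.5*e[w].std())
        out.append((k,float(round(e[w].std(),3)),float(round(np.hypot(*c[5:]),3)),float(round(np.degrees(np.arctan2(c[6],c[5]))/k,2))))
    return int(w.sum()),out
E
python3 - <<'E'
from fit import *
m2=model_at([.5924,-.056,.1887],[.707,-.703,.049,-.058]);m3=model_at([.5886,-.0537,.1908],[.66,-.651,-.266,.267])
m4=dict(camera_matrix=camera_model("wrist")["camera_matrix"],extrinsics=np.load("pics/w4.npy"))
for nm,m,a in(("w2",m2,(200,350)),("w3",m3,(250,350)),("w4",m4,(210,330))):
    print(nm,*phase(rect(cv2.imread(f"pics/{nm}.png"),m),*a),sep="\n ")
E
```

```text
w2
 269
 [(16, 0.208, 0.147, 6.7), (17, 0.156, 0.242, 0.57), (18, 0.162, 0.252, -4.19), (19, 0.22, 0.139, 9.43), (20, 0.239, 0.087, 0.72), (24, 0.219, 0.08, -7.31)]
w3
 153
 [(16, 0.137, 0.298, 2.82), (17, 0.107, 0.303, -1.54), (18, 0.129, 0.308, -5.5), (19, 0.163, 0.273, -8.86), (20, 0.2, 0.209, 6.27), (24, 0.244, 0.028, -2.89)]
w4
 206
 [(16, 0.182, 0.262, -5.71), (17, 0.122, 0.323, -10.15), (18, 0.126, 0.314, 6.05), (19, 0.192, 0.243, 1.21), (20, 0.239, 0.121, -2.64), (24, 0.25, 0.058, 4.65)]
```

>>> send_rows(
  steps=[
    [[0,0,0,0],[0,0,0,0],[0,0,0,0.1],[0,0,0,0.1],[0,0,0,0.12],[0,0,0,0.12],[0,0,0,0.1],[0,0,0,0]],
  ],
  grip=-0.15,
)

```text
clock: 11.65
ee_pos: [0.5906, -0.0558, 0.1892]
eef_rot: [0.709, -0.7, 0.067, -0.056]
contact_force: [1.5, 0.3, -0.0]
grip_width: 0.054
```

```bash
python3 -c "
from fit import *
rep();r=snap('w5')
for a in((200,350),(210,330),(230,350)):print(phase(r,*a,ks=(17,18,19)))"
```

```text
togo [ 2.  -0.1  0.8] th_world_deg -27.9 F [ 1.5  0.3 -0. ] T [-0.05   0.047 -0.073] Taxis -0.025 w 0.054 t 11.65
(276, [(17, 0.112, 0.262, 1.61), (18, 0.152, 0.239, -2.84), (19, 0.211, 0.126, -7.84)])
(237, [(17, 0.113, 0.269, 1.54), (18, 0.14, 0.26, -3.18), (19, 0.196, 0.177, -8.16)])
(240, [(17, 0.113, 0.238, 1.71), (18, 0.143, 0.218, -2.73), (19, 0.185, 0.136, -7.2)])
```

>>> send_rows(
  steps=[
    [[2,0,0.8,0],[0,0,0,0],[0,0,0,0],[0,0,0,0],[0,0,0,-0.05],[0,0,0,-0.05],[0,0,0,-0.05],[0,0,0,0]],
  ],
  grip=1,
)

```text
clock: 12.7
ee_pos: [0.5941, -0.0542, 0.1903]
eef_rot: [0.713, -0.701, 0.009, -0.002]
contact_force: [1.1, -0.6, -2.0]
grip_width: 0.0375
```

```bash
python3 -c "
from fit import *
rep();r=snap('w6')
for a in((200,350),(210,330),(230,350)):print(phase(r,*a,ks=(17,18,19)))"
```

```text
togo [-1.4  1.  -1.3] th_world_deg -18.9 F [ 1.1 -0.6 -2. ] T [-0.223 -0.243 -0.055] Taxis -0.138 w 0.0375 t 12.7
(203, [(17, 0.176, 0.264, 7.03), (18, 0.179, 0.228, 2.16), (19, 0.198, 0.122, -3.28)])
(195, [(17, 0.152, 0.221, 6.78), (18, 0.151, 0.222, 1.15), (19, 0.161, 0.208, -4.06)])
(180, [(17, 0.178, 0.338, 7.31), (18, 0.257, 0.291, 2.72), (19, 0.318, 0.143, -1.22)])
```

>>> send_rows(
  steps=[
    [[0,0,0,-0.05],[0,0,0,-0.05],[0,0,0,-0.05],[0,0,0,-0.05],[0,0,0,0],[0,0,0,0],[0,0,0,0],[0,0,0,0]],
  ],
)

```text
clock: 13.75
ee_pos: [0.593, -0.0526, 0.1914]
eef_rot: [0.713, -0.696, -0.059, 0.07]
contact_force: [-0.1, 1.0, 1.0]
grip_width: 0.0358
```

```bash
python3 -c "
from fit import *
rep();r=snap('w7')
for a in((200,350),(210,330),(230,350)):print(phase(r,*a,ks=(17,18,19)))"
```

```text
togo [-0.7  2.  -2.8] th_world_deg -7.5 F [-0.1  1.   1. ] T [ 0.17   0.097 -0.052] Taxis -0.02 w 0.0358 t 13.75
(211, [(17, 0.175, 0.2, -7.07), (18, 0.143, 0.242, 7.84), (19, 0.146, 0.261, 2.04)])
(204, [(17, 0.188, 0.194, -7.55), (18, 0.12, 0.278, 7.58), (19, 0.12, 0.28, 2.25)])
(171, [(17, 0.136, 0.246, -8.38), (18, 0.145, 0.273, 6.8), (19, 0.153, 0.256, 2.14)])
```

>>> send_rows(
  steps=[
    [[-0.7,1,-2.8,-0.06],[0,0,0,-0.06],[0,0,0,-0.06],[0,0,0,-0.06],[0,0,0,0],[0,0,0,0],[0,0,0,0],[0,0,0,0]],
  ],
)

```text
clock: 14.8
ee_pos: [0.5923, -0.0549, 0.1901]
eef_rot: [0.701, -0.681, -0.144, 0.153]
contact_force: [2.6, 1.4, 0.0]
grip_width: 0.0353
```

```bash
python3 -c "
from fit import *
rep();r=snap('w8')
for a in((200,350),(210,330),(230,350)):print(phase(r,*a,ks=(17,18,19)))"
```

```text
togo [ 0.2  0.8 -0.6] th_world_deg 6.3 F [2.6 1.4 0. ] T [-0.078  0.339 -0.353] Taxis -0.09 w 0.0353 t 14.8
(216, [(17, 0.211, 0.237, 1.72), (18, 0.148, 0.295, -2.24), (19, 0.162, 0.289, -6.29)])
(207, [(17, 0.178, 0.237, 1.86), (18, 0.143, 0.284, -2.36), (19, 0.158, 0.273, -6.36)])
(199, [(17, 0.178, 0.248, 1.91), (18, 0.144, 0.29, -2.42), (19, 0.159, 0.276, -6.26)])
```

>>> send_rows(
  steps=[
    [[0,0,0,0],[0,0,-0.6,0],[0,0,0,0.12],[0,0,0,0.12],[0,0,0,0.12],[0,0,0,0.12],[0,0,0,0.1],[0,0,0,0]],
  ],
  grip=-0.15,
)

```text
clock: 15.85
ee_pos: [0.5919, -0.0565, 0.1896]
eef_rot: [0.712, -0.697, 0.068, -0.053]
contact_force: [0.1, -0.4, -0.0]
grip_width: 0.0541
```

```bash
cat > c.py <<'E'
from fit import *
import sys
rep();r=snap(sys.argv[1])
print([phase(r,*a,ks=(18,))[1][0][1:] for a in((200,350),(210,330),(230,350))])
E
python3 c.py w9
```

```text
togo [0.6 0.3 1.2] th_world_deg -27.8 F [ 0.1 -0.4 -0. ] T [-0.05   0.091  0.009] Taxis 0.066 w 0.0541 t 15.85
[(0.124, 0.161, 7.87), (0.11, 0.161, 7.41), (0.102, 0.17, 7.42)]
```

>>> send_rows(
  steps=[
    [[0.6,0,1.2,0],[0,0,0,0],[0,0,0,0],[0,0,0,0],[0,0,0,-0.05],[0,0,0,-0.05],[0,0,0,-0.05],[0,0,0,0]],
  ],
  grip=1,
)

```text
clock: 16.9
ee_pos: [0.5944, -0.0542, 0.1908]
eef_rot: [0.716, -0.698, 0.01, 0.001]
contact_force: [0.3, -0.9, -1.6]
grip_width: 0.0372
```

```bash
python3 c.py w10
```

```text
togo [-1.6  1.5 -1.2] th_world_deg -18.7 F [ 0.3 -0.9 -1.6] T [-0.242 -0.225 -0.135] Taxis -0.19 w 0.0372 t 16.9
[(0.164, 0.281, -9.15), (0.17, 0.266, -8.94), (0.175, 0.296, -9.62)]
```

>>> send_rows(
  steps=[
    [[0,0,0,-0.02],[0,0,0,-0.02],[0,0,0,-0.02],[0,0,0,0],[0,0,0,0],[0,0,0,0],[0,0,0,0],[0,0,0,0]],
  ],
)

```text
clock: 17.95
ee_pos: [0.594, -0.0538, 0.191]
eef_rot: [0.716, -0.698, -0.012, 0.023]
contact_force: [-1.0, 1.8, 1.7]
grip_width: 0.0366
```

```bash
python3 c.py w11
```

```text
togo [-1.4  1.7 -1.6] th_world_deg -15.2 F [-1.   1.8  1.7] T [ 0.199  0.216 -0.081] Taxis 0.017 w 0.0366 t 17.95
[(0.152, 0.282, -6.5), (0.15, 0.287, -6.37), (0.149, 0.285, -6.52)]
```

>>> send_rows(
  steps=[
    [[-1,1,-1.6,-0.08],[0,0,-1,-0.08],[0,0,0,-0.08],[0,0,0,-0.08],[0,0,0,-0.08],[0,0,0,0],[0,0,0,0],[0,0,0,0]],
  ],
)

```text
clock: 19.0
ee_pos: [0.5928, -0.0571, 0.1886]
eef_rot: [0.698, -0.679, -0.156, 0.164]
contact_force: [1.1, 2.0, 0.8]
grip_width: 0.0356
```

```bash
python3 c.py w12
```

```text
togo [ 0.7 -0.7  1.6] th_world_deg 8.2 F [1.1 2.  0.8] T [-0.229  0.501 -0.51 ] Taxis -0.104 w 0.0356 t 19.0
[(0.106, 0.304, -9.96), (0.113, 0.269, -9.95), (0.101, 0.283, 9.93)]
```

>>> send_rows(
  steps=[
    [[0,0,0,0],[0.7,0,1.4,0],[0,0,0,0.12],[0,0,0,0.12],[0,0,0,0.12],[0,0,0,0.12],[0,0,0,0.12],[0,0,0,0]],
  ],
  grip=-0.15,
)

```text
clock: 20.05
ee_pos: [0.5925, -0.0561, 0.1882]
eef_rot: [0.712, -0.698, 0.062, -0.049]
contact_force: [-0.1, 0.4, -0.0]
grip_width: 0.0538
```

```bash
python3 c.py w13
```

```text
togo [ 0.1 -1.   0.7] th_world_deg -27.0 F [-0.1  0.4 -0. ] T [-0.032  0.076  0.017] Taxis 0.062 w 0.0538 t 20.05
[(0.182, 0.235, -2.89), (0.174, 0.212, -3.09), (0.153, 0.201, -2.54)]
```

>>> send_rows(
  steps=[
    [[0,-1,0.7,0],[0,0,0,0],[0,0,0,0],[0,0,0,-0.04],[0,0,0,-0.04],[0,0,0,-0.04],[0,0,0,-0.04],[0,0,0,0]],
  ],
  grip=1,
)

```text
clock: 21.1
ee_pos: [0.5939, -0.0539, 0.1904]
eef_rot: [0.716, -0.698, -0.001, 0.009]
contact_force: [0.7, 0.4, -2.3]
grip_width: 0.0369
```

```bash
python3 c.py w14
```

```text
togo [-1.2  1.1 -1.5] th_world_deg -17.2 F [ 0.7  0.4 -2.3] T [-0.197 -0.155 -0.143] Taxis -0.167 w 0.0369 t 21.1
[(0.183, 0.205, 2.81), (0.172, 0.228, 2.71), (0.19, 0.257, 3.18)]
```

>>> send_rows(
  steps=[
    [[-1,0.5,-1,-0.05],[0,0,-1,-0.09],[0,0,0,-0.1],[0,0,0,-0.1],[0,0,0,-0.1],[0,0,0,0],[0,0,0,0],[0,0,0,0]],
  ],
)

```text
clock: 22.15
ee_pos: [0.5914, -0.0531, 0.1914]
eef_rot: [0.701, -0.676, -0.156, 0.165]
contact_force: [1.2, 1.3, 0.1]
grip_width: 0.0352
```

```bash
python3 c.py w15
```

```text
togo [ 0.2  2.  -2.7] th_world_deg 8.3 F [1.2 1.3 0.1] T [-0.153  0.217 -0.201] Taxis -0.019 w 0.0352 t 22.15
[(0.122, 0.298, -1.83), (0.122, 0.298, -1.79), (0.119, 0.294, -1.71)]
```

+21° in total, so the fifth click is assured on release. Winding back.

>>> send_rows(
  steps=[
    [[0,0,0,0],[0,1,-2.5,0],[0,0,0,0.12],[0,0,0,0.12],[0,0,0,0.12],[0,0,0,0.12],[0,0,0,0.12],[0,0,0,0]],
  ],
  grip=-0.15,
)

```text
clock: 23.2
ee_pos: [0.5921, -0.0567, 0.1896]
eef_rot: [0.715, -0.694, 0.065, -0.047]
contact_force: [0.0, 0.2, -0.3]
grip_width: 0.0542
```

```bash
python3 c.py w16
```

```text
togo [0.4 0.3 1.4] th_world_deg -27.1 F [ 0.   0.2 -0.3] T [-0.044  0.024  0.04 ] Taxis 0.053 w 0.0542 t 23.2
[(0.145, 0.197, 9.07), (0.129, 0.212, 9.05), (0.136, 0.172, 8.46)]
```

>>> send_rows(
  steps=[
    [[0.4,0,1.4,0],[0,0,0,0],[0,0,0,0],[0,0,0,-0.04],[0,0,0,-0.04],[0,0,0,-0.04],[0,0,0,-0.04],[0,0,0,0]],
  ],
  grip=1,
)

```text
clock: 24.25
ee_pos: [0.5943, -0.0541, 0.1907]
eef_rot: [0.719, -0.695, 0.002, 0.01]
contact_force: [1.3, -1.7, -1.3]
grip_width: 0.0369
```

```bash
python3 c.py w17
```

```text
togo [-1.6  1.4 -1.3] th_world_deg -17.3 F [ 1.3 -1.7 -1.3] T [-0.243 -0.18  -0.183] Taxis -0.205 w 0.0369 t 24.25
[(0.128, 0.308, -8.56), (0.115, 0.312, -8.35), (0.099, 0.312, -8.45)]
```

>>> send_rows(
  steps=[
    [[0,0,0,-0.02],[0,0,0,-0.02],[0,0,0,-0.02],[0,0,0,0],[0,0,0,0],[0,0,0,0],[0,0,0,0],[0,0,0,0]],
  ],
)

```text
clock: 25.3
ee_pos: [0.5939, -0.0537, 0.1909]
eef_rot: [0.719, -0.694, -0.019, 0.033]
contact_force: [-0.3, 0.5, 1.1]
grip_width: 0.0365
```

```bash
python3 c.py w18
```

```text
togo [-1.3  1.6 -1.7] th_world_deg -13.8 F [-0.3  0.5  1.1] T [ 0.021  0.314 -0.256] Taxis -0.042 w 0.0365 t 25.3
[(0.111, 0.306, -7.06), (0.105, 0.325, -6.89), (0.102, 0.309, -6.78)]
```

>>> send_rows(
  steps=[
    [[0,0,0,-0.03],[0,0,0,-0.03],[0,0,0,-0.03],[0,0,0,0],[0,0,0,0],[0,0,0,0],[0,0,0,0],[0,0,0,0]],
  ],
)

```text
clock: 26.35
ee_pos: [0.5932, -0.0529, 0.1914]
eef_rot: [0.718, -0.691, -0.053, 0.067]
contact_force: [-2.6, 2.1, 3.4]
grip_width: 0.0355
```

```bash
python3 c.py w19
```

```text
togo [-0.9  2.1 -2.5] th_world_deg -8.2 F [-2.6  2.1  3.4] T [ 0.155  0.695 -0.288] Taxis 0.116 w 0.0355 t 26.35
[(0.136, 0.299, -3.74), (0.131, 0.307, -3.71), (0.123, 0.315, -3.51)]
```

>>> send_rows(
  steps=[
    [[-0.5,1,-1.5,-0.05],[0,0.5,-1,-0.1],[0,0,0,-0.1],[0,0,0,-0.1],[0,0,0,0],[0,0,0,0],[0,0,0,0],[0,0,0,0]],
  ],
)

```text
clock: 27.4
ee_pos: [0.5924, -0.0561, 0.1893]
eef_rot: [0.697, -0.668, -0.178, 0.19]
contact_force: [0.8, 1.9, 1.9]
grip_width: 0.0357
```

```bash
python3 c.py w20
```

```text
togo [ 0.6 -0.   0.4] th_world_deg 12.2 F [0.8 1.9 1.9] T [-0.144  0.899 -0.548] Taxis 0.066 w 0.0357 t 27.4
[(0.13, 0.313, -9.53), (0.138, 0.299, -9.4), (0.117, 0.295, -9.29)]
```

>>> send_rows(
  steps=[
    [[0,0,0,0],[0.5,0,0.4,0],[0,0,0,0.13],[0,0,0,0.13],[0,0,0,0.14],[0,0,0,0.13],[0,0,0,0.13],[0,0,0,0]],
  ],
  grip=-0.15,
)

```text
clock: 28.45
ee_pos: [0.5938, -0.0565, 0.1886]
eef_rot: [0.716, -0.694, 0.061, -0.045]
contact_force: [0.2, 0.2, 0.1]
grip_width: 0.0541
```

```bash
python3 c.py w21
```

```text
togo [-1.3 -0.6  1. ] th_world_deg -26.5 F [0.2 0.2 0.1] T [-0.125  0.057 -0.016] Taxis 0.04 w 0.0541 t 28.45
[(0.151, 0.211, -2.58), (0.13, 0.218, -2.82), (0.132, 0.202, -1.87)]
```

>>> send_rows(
  steps=[
    [[-1.3,-0.6,1,0],[0,0,0,0],[0,0,0,0],[0,0,0,-0.04],[0,0,0,-0.04],[0,0,0,-0.04],[0,0,0,-0.04],[0,0,0,0]],
  ],
  grip=1,
)

```text
clock: 29.5
ee_pos: [0.5939, -0.0539, 0.1903]
eef_rot: [0.719, -0.695, -0.003, 0.013]
contact_force: [1.1, -1.0, -2.0]
grip_width: 0.0364
```

```bash
python3 c.py w22
```

```text
togo [-1.2  1.  -1.5] th_world_deg -16.7 F [ 1.1 -1.  -2. ] T [-0.253 -0.162 -0.208] Taxis -0.214 w 0.0364 t 29.5
[(0.158, 0.187, 0.67), (0.15, 0.204, 0.76), (0.135, 0.248, 0.89)]
```

>>> send_rows(
  steps=[
    [[0,0,0,-0.02],[0,0,0,-0.02],[0,0,0,-0.02],[0,0,0,0],[0,0,0,0],[0,0,0,0],[0,0,0,0],[0,0,0,0]],
  ],
)

```text
clock: 30.55
ee_pos: [0.5934, -0.0535, 0.1906]
eef_rot: [0.719, -0.693, -0.025, 0.035]
contact_force: [-0.7, 0.3, 1.5]
grip_width: 0.0361
```

```bash
python3 c.py w23
```

```text
togo [-0.9  1.2 -1.9] th_world_deg -13.1 F [-0.7  0.3  1.5] T [-0.024  0.329 -0.259] Taxis -0.028 w 0.0361 t 30.55
[(0.155, 0.225, 3.4), (0.152, 0.244, 3.22), (0.117, 0.283, 2.76)]
```

>>> send_rows(
  steps=[
    [[-0.5,0.7,-1,-0.06],[0,0.5,-1,-0.09],[0,0,0,-0.09],[0,0,0,-0.09],[0,0,0,-0.09],[0,0,0,0],[0,0,0,0],[0,0,0,0]],
  ],
)

```text
clock: 31.6
ee_pos: [0.5918, -0.0552, 0.1896]
eef_rot: [0.698, -0.669, -0.175, 0.184]
contact_force: [0.1, 1.2, 1.1]
grip_width: 0.0358
```

```bash
python3 c.py w24
```

```text
togo [ 0.8  0.3 -0.6] th_world_deg 11.4 F [0.1 1.2 1.1] T [-0.182  0.747 -0.459] Taxis 0.064 w 0.0358 t 31.6
[(0.15, 0.229, 0.2), (0.145, 0.232, 0.03), (0.143, 0.227, -0.04)]
```

>>> send_rows(
  steps=[
    [[0,0,0,0],[0.7,0,-0.4,0],[0,0,0,0.13],[0,0,0,0.13],[0,0,0,0.14],[0,0,0,0.13],[0,0,0,0.13],[0,0,0,0]],
  ],
  grip=-0.15,
)

```text
clock: 32.65
ee_pos: [0.5933, -0.0561, 0.1891]
eef_rot: [0.716, -0.693, 0.065, -0.05]
contact_force: [0.4, -0.1, -0.2]
grip_width: 0.054
```

```bash
python3 c.py w25
```

```text
togo [-0.7 -0.2  0.6] th_world_deg -27.3 F [ 0.4 -0.1 -0.2] T [-0.088  0.047  0.033] Taxis 0.068 w 0.054 t 32.65
[(0.18, 0.215, 7.8), (0.133, 0.198, 7.07), (0.152, 0.205, 7.24)]
```

>>> send_rows(
  steps=[
    [[-0.7,-0.2,0.6,0],[0,0,0,0],[0,0,0,0],[0,0,0,-0.04],[0,0,0,-0.04],[0,0,0,-0.04],[0,0,0,-0.02],[0,0,0,0]],
  ],
  grip=1,
)

```text
clock: 33.7
ee_pos: [0.5942, -0.054, 0.1904]
eef_rot: [0.72, -0.694, 0.009, 0.001]
contact_force: [-1.0, 0.0, -0.2]
grip_width: 0.0368
```

```bash
python3 c.py w26
```

```text
togo [-1.4  1.1 -1.5] th_world_deg -18.7 F [-1.   0.  -0.2] T [-0.046 -0.179  0.008] Taxis -0.083 w 0.0368 t 33.7
[(0.126, 0.239, -9.61), (0.123, 0.235, -9.44), (0.121, 0.201, 9.88)]
```

>>> send_rows(
  steps=[
    [[0,0,0,-0.02],[0,0,0,-0.02],[0,0,0,-0.02],[0,0,0,0],[0,0,0,0],[0,0,0,0],[0,0,0,0],[0,0,0,0]],
  ],
)

```text
clock: 34.75
ee_pos: [0.5937, -0.0535, 0.1906]
eef_rot: [0.721, -0.693, -0.013, 0.023]
contact_force: [-1.5, 1.2, 2.1]
grip_width: 0.0362
```

```bash
python3 c.py w27
```

```text
togo [-1.1  1.3 -1.9] th_world_deg -15.0 F [-1.5  1.2  2.1] T [ 0.275  0.224 -0.183] Taxis -0.076 w 0.0362 t 34.75
[(0.129, 0.239, -8.01), (0.126, 0.256, -7.87), (0.115, 0.221, -8.26)]
```

>>> send_rows(
  steps=[
    [[0,0,0,-0.02],[0,0,0,-0.02],[0,0,0,-0.02],[0,0,0,-0.02],[0,0,0,0],[0,0,0,0],[0,0,0,0],[0,0,0,0]],
  ],
)

```text
clock: 35.8
ee_pos: [0.593, -0.0526, 0.1908]
eef_rot: [0.721, -0.69, -0.043, 0.054]
contact_force: [-3.5, 3.3, 3.5]
grip_width: 0.0356
```

```bash
python3 c.py w28
```

```text
togo [-0.7  1.4 -2.8] th_world_deg -10.1 F [-3.5  3.3  3.5] T [ 0.401  0.488 -0.221] Taxis 0.014 w 0.0356 t 35.8
[(0.14, 0.277, -6.93), (0.132, 0.295, -6.83), (0.107, 0.24, -6.96)]
```

>>> send_rows(
  steps=[
    [[-0.4,0.5,-1,-0.02],[0,0.3,-0.8,-0.02],[0,0,-0.5,-0.02],[0,0,0,-0.02],[0,0,0,0],[0,0,0,0],[0,0,0,0],[0,0,0,0]],
  ],
)

```text
clock: 36.85
ee_pos: [0.5923, -0.0528, 0.1908]
eef_rot: [0.721, -0.684, -0.07, 0.082]
contact_force: [-2.7, 3.3, 3.5]
grip_width: 0.0351
```

```bash
python3 c.py w29
```

```text
togo [-0.1  1.4 -2.7] th_world_deg -5.6 F [-2.7  3.3  3.5] T [ 0.392  0.658 -0.573] Taxis -0.18 w 0.0351 t 36.85
[(0.136, 0.252, -4.95), (0.136, 0.252, -4.95), (0.128, 0.222, -5.09)]
```

>>> send_rows(
  steps=[
    [[0,0.5,-1.5,-0.025],[0,0,0,-0.025],[0,0,0,-0.025],[0,0,0,-0.02],[0,0,0,0],[0,0,0,0],[0,0,0,0],[0,0,0,0]],
  ],
)

```text
clock: 37.9
ee_pos: [0.592, -0.0536, 0.1906]
eef_rot: [0.718, -0.679, -0.105, 0.116]
contact_force: [-2.6, 3.5, 3.7]
grip_width: 0.0348
```

```bash
python3 c.py w30
```

```text
togo [ 0.2  1.2 -2. ] th_world_deg 0.0 F [-2.6  3.5  3.7] T [ 0.486  0.689 -0.737] Taxis -0.314 w 0.0348 t 37.9
[(0.129, 0.259, -3.82), (0.129, 0.259, -3.82), (0.13, 0.26, -4.0)]
```

>>> send_rows(
  steps=[
    [[0,0,0,0],[0.2,0.5,-2,0],[0,0,0,-0.12],[0,0,0,-0.12],[0,0,0,-0.12],[0,0,0,-0.09],[0,0,0,0],[0,0,0,0]],
  ],
  grip=-0.15,
)

```text
clock: 38.95
ee_pos: [0.5943, -0.0588, 0.1884]
eef_rot: [0.67, -0.636, -0.27, 0.271]
contact_force: [-0.6, 1.2, 1.1]
grip_width: 0.0539
```

```bash
python3 c.py w31
```

```text
togo [ 1.2 -0.7  3.6] th_world_deg 26.9 F [-0.6  1.2  1.1] T [ 0.168  0.133 -0.034] Taxis 0.015 w 0.0539 t 38.95
[(0.145, 0.216, -9.03), (0.133, 0.187, -9.37), (0.212, 0.178, -8.41)]
```

>>> send_rows(
  steps=[
    [[1.2,-1.2,3.6,0],[0,0,0,0],[0,0,0,0],[0,0,0,0.1],[0,0,0,0.16],[0,0,0,0.16],[0,0,0,0.16],[0,0,0,0.16]],
  ],
  grip=1,
)

```text
clock: 40.0
ee_pos: [0.5936, -0.0501, 0.1934]
eef_rot: [0.725, -0.688, -0.004, 0.014]
contact_force: [1.5, 1.5, 1.4]
grip_width: 0.0346
```

```bash
python3 c.py w32
```

```text
togo [-1.   3.9 -5.5] th_world_deg -16.6 F [1.5 1.5 1.4] T [ 0.152 -0.94   0.318] Taxis -0.28 w 0.0346 t 40.0
[(0.14, 0.183, 1.51), (0.123, 0.192, 1.62), (0.118, 0.263, 1.75)]
```

>>> send_rows(
  steps=[
    [[0,0,0,0],[-1,3,-5,0],[0,0,0,-0.15],[0,0,0,-0.15],[0,0,0,-0.15],[0,0,0,-0.15],[0,0,0,-0.15],[0,0,0,0]],
  ],
  grip=-0.15,
)

```text
clock: 41.05
ee_pos: [0.5908, -0.058, 0.1868]
eef_rot: [0.67, -0.631, -0.277, 0.276]
contact_force: [-1.1, 0.4, 2.1]
grip_width: 0.0544
```

```bash
python3 c.py w33
```

```text
togo [ 3.3 -2.4  0.6] th_world_deg 28.0 F [-1.1  0.4  2.1] T [ 0.207  0.1   -0.04 ] Taxis -0.015 w 0.0544 t 41.05
[(0.167, 0.104, 0.44), (0.154, 0.157, 0.79), (0.182, 0.173, 0.61)]
```

>>> send_rows(
  steps=[
    [[2.8,-3,0.6,0],[0,0,0,0],[0,0,0,0],[0,0,0,0.1],[0,0,0,0.16],[0,0,0,0.16],[0,0,0,0.16],[0,0,0,0.16]],
  ],
  grip=1,
)

```text
clock: 42.1
ee_pos: [0.5936, -0.0504, 0.1934]
eef_rot: [0.728, -0.685, -0.008, 0.019]
contact_force: [2.3, 1.4, -1.7]
grip_width: 0.0344
```

```bash
python3 c.py w34
```

```text
togo [-1.   3.8 -5.2] th_world_deg -15.8 F [ 2.3  1.4 -1.7] T [ 0.17  -1.04   0.323] Taxis -0.333 w 0.0344 t 42.1
[(0.132, 0.299, -7.7), (0.108, 0.319, -7.61), (0.121, 0.309, -7.25)]
```

>>> send_rows(
  steps=[
    [[0,0,0,0],[-1,1,-5,0],[0,0,0,-0.15],[0,0,0,-0.15],[0,0,0,-0.15],[0,0,0,-0.15],[0,0,0,-0.15],[0,0,0,0]],
  ],
  grip=-0.15,
)

```text
clock: 43.15
ee_pos: [0.5918, -0.0592, 0.1903]
eef_rot: [0.671, -0.627, -0.282, 0.279]
contact_force: [1.1, -0.6, -0.0]
grip_width: 0.054
```

```bash
python3 c.py w35
```

```text
togo [3.4 1.3 1.9] th_world_deg 28.7 F [ 1.1 -0.6 -0. ] T [-0.004  0.017 -0.001] Taxis 0.009 w 0.054 t 43.15
[(0.176, 0.215, -9.65), (0.161, 0.211, 9.9), (0.17, 0.271, -9.35)]
```

Two clicks: the phase flipped again. Third stroke.

>>> send_rows(
  steps=[
    [[3,0.5,1.9,0],[0,0,0,0],[0,0,0,0],[0,0,0,0.1],[0,0,0,0.16],[0,0,0,0.16],[0,0,0,0.16],[0,0,0,0.16]],
  ],
  grip=1,
)

```text
clock: 44.2
ee_pos: [0.5935, -0.0505, 0.1936]
eef_rot: [0.731, -0.682, -0.011, 0.023]
contact_force: [3.2, 1.7, -1.9]
grip_width: 0.0343
```

```bash
python3 c.py w36
```

```text
togo [-1.   4.  -5.2] th_world_deg -15.2 F [ 3.2  1.7 -1.9] T [ 0.073 -1.223  0.24 ] Taxis -0.484 w 0.0343 t 44.2
[(0.145, 0.233, 4.54), (0.123, 0.244, 4.37), (0.12, 0.298, 4.12)]
```

>>> send_rows(
  steps=[
    [[0,0,0,0],[-1,1.5,-5,0],[0,0,0,-0.15],[0,0,0,-0.15],[0,0,0,-0.15],[0,0,0,-0.15],[0,0,0,-0.15],[0,0,0,0]],
  ],
  grip=-0.15,
)

```text
clock: 45.25
ee_pos: [0.5908, -0.0584, 0.1888]
eef_rot: [0.673, -0.622, -0.285, 0.282]
contact_force: [-0.7, -0.8, 0.0]
grip_width: 0.0538
```

```bash
python3 c.py w37
```

```text
togo [ 3.5 -0.3  0.6] th_world_deg 29.3 F [-0.7 -0.8  0. ] T [-0.06   0.049 -0.015] Taxis 0.025 w 0.0538 t 45.25
[(0.172, 0.116, 0.34), (0.128, 0.176, 1.4), (0.125, 0.177, 1.58)]
```

Three clicks. Fourth stroke.

>>> send_rows(
  steps=[
    [[3,-0.5,0.6,0],[0,0,0,0],[0,0,0,0],[0,0,0,0.12],[0,0,0,0.16],[0,0,0,0.16],[0,0,0,0.16],[0,0,0,0.16]],
  ],
  grip=1,
)

```text
clock: 46.3
ee_pos: [0.5938, -0.0497, 0.1934]
eef_rot: [0.735, -0.678, -0.006, 0.021]
contact_force: [0.2, 4.7, 0.2]
grip_width: 0.033
```

```bash
python3 c.py w38
```

```text
togo [-1.3  3.7 -5.9] th_world_deg -15.7 F [0.2 4.7 0.2] T [ 0.89  -0.177 -0.141] Taxis -0.369 w 0.033 t 46.3
[(0.137, 0.223, -7.6), (0.14, 0.26, -7.32), (0.121, 0.203, -7.42)]
```

>>> send_rows(
  steps=[
    [[0,0,0,0],[0,0,0,0],[-1,-2,-5,0],[0,-20,0,0],[0,-30,0,-0.1],[0,-30,0,-0.1],[0,0,0,-0.08],[0,0,0,0]],
  ],
  grip=-0.15,
)

```text
clock: 47.35
ee_pos: [0.5958, -0.0626, 0.2835]
eef_rot: [0.727, -0.668, -0.111, 0.114]
contact_force: [0.3, -0.0, -0.7]
grip_width: 0.0541
```

```bash
cat > b.py <<'E'
from fit import *
p=np.load("p.npy")
def tip(back,h): # uphill edge of closed tips on own point: start centre, h mm out; tip centre 'back' mm downhill horizontally
    P=W(p,pan(p[5],p[4]-.11,h)); dn=W(p,[-1,0,0])-W(p,[0,0,0]); return P+back*dn+[0,0,.097]
for h in (.060,.024,.018,.012): print(h,togo(tip(.008,h)))
E
python3 c.py w39; python3 b.py; python3 - <<'E'
from station import *
print(recognise("wrist","start_top")[:1])
from fit import *
m=dict(camera_matrix=camera_model("wrist")["camera_matrix"],extrinsics=np.load("pics/w39.npy"));q=pts(np.load("p.npy"))
for k in("start","stop","knobtop"):print(k,proj("wrist",q[k],m))
im=cv2.imread("pics/w39.png");cv2.imwrite("pics/v.png",im)
E
```

```text
togo [-1.5 94.5  0.1] th_world_deg 0.3 F [ 0.3 -0.  -0.7] T [-0.113 -0.044 -0.036] Taxis -0.034 w 0.0541 t 47.35
[(0.135, 0.091, 9.39), (0.13, 0.079, 9.38), (0.126, 0.066, 9.36)]
0.06 [-111.2   32.7    4.1]
0.024 [-111.6   60.4  -18.9]
0.018 [-111.7   65.   -22.8]
0.012 [-111.7   69.6  -26.6]
[{'position': [174.9, 299.7], 'conf': 0.82}]
start [174.10449263 302.01923128]
stop [184.76941683 228.48457851]
knobtop [318.89151631 251.72150156]
```

View pics/w39.png

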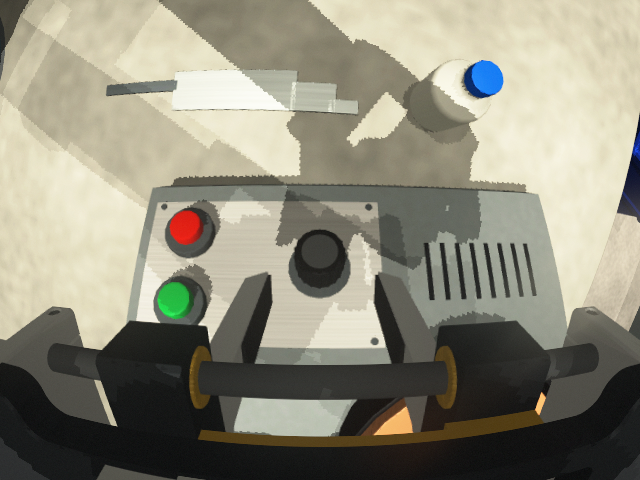

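The wrist view shows the knob free (320,252), green at (175,299), red at (186,227), with the blade and bottle undisturbed. The knob's flute phase matches an even click count. I close the fingers and move over the green button.

>>> send_rows(
  steps=[
    [[-50,0,0,0],[-50,0,0,0],[-11.5,0,0,0],[0,20,-10,0],[0,20,-5,0],[0,0,0,0],[0,0,0,0],[0,0,0,0]],
  ],
  grip=1,
)

```text
clock: 48.45
ee_pos: [0.4932, -0.1096, 0.2415]
eef_rot: [0.727, -0.669, -0.11, 0.112]
contact_force: [-0.4, 0.2, 0.5]
grip_width: 0.0008
```

```bash
python3 b.py; python3 -c "from fit import *;rep()"
```

```text
0.06 [ 1.5 -7.5 19.6]
0.024 [ 1.2 20.2 -3.4]
0.018 [ 1.2 24.8 -7.2]
0.012 [  1.1  29.4 -11. ]
togo [110.9  54.7  16.4] th_world_deg 0.0 F [-0.4  0.2  0.5] T [-0.07  -0.015 -0.021] Taxis -0.013 w 0.0008 t 48.45
```

>>> send_rows(
  steps=[
    [[1.2,15,-3.5,0],[0,6,-2,0],[0,0,0,0],[0,1.6,-1.2,0],[0,1.6,-1.2,0],[0,1.6,-1.2,0],[0,0,0,0],[0,0,0,0]],
  ],
)

```text
clock: 49.45
ee_pos: [0.4974, -0.1158, 0.215]
eef_rot: [0.727, -0.669, -0.11, 0.112]
contact_force: [-1.8, 2.2, 3.2]
grip_width: 0.0004
```

```bash
python3 b.py; python3 -c "from fit import *;rep()"
```

```text
0.06 [ -0.3 -33.3  29. ]
0.024 [-0.6 -5.6  6. ]
0.018 [-0.7 -1.   2.1]
0.012 [-0.7  3.6 -1.7]
togo [109.   29.   25.6] th_world_deg 0.0 F [-1.8  2.2  3.2] T [0.21  0.297 0.008] Taxis 0.131 w 0.0004 t 49.45
```

>>> send_rows(
  steps=[
    [[0,1.2,-0.8,0],[0,1.2,-0.8,0],[0,1.2,-0.8,0],[0,0.6,-0.4,0],[0,0,0,0],[0,0,0,0],[0,0,0,0],[0,0,0,0]],
  ],
)

```text
clock: 50.45
ee_pos: [0.4982, -0.1178, 0.2123]
eef_rot: [0.728, -0.668, -0.11, 0.113]
contact_force: [-2.6, 1.9, 4.9]
grip_width: 0.0001
```

```bash
python3 b.py; python3 -c "from fit import *;rep()"
```

```text
0.06 [ -0.5 -35.7  31.4]
0.024 [-0.8 -8.1  8.3]
0.018 [-0.8 -3.5  4.5]
0.012 [-0.9  1.1  0.7]
togo [109.   26.5  27.9] th_world_deg 0.1 F [-2.6  1.9  4.9] T [ 0.334  0.528 -0.02 ] Taxis 0.212 w 0.0001 t 50.45
```

>>> send_rows(
  steps=[
    [[0,1.2,-0.6,0],[0,1.2,-0.6,0],[0,1,-0.4,0],[0,0,0,0],[0,0,0,0],[0,0,0,0],[0,0,0,0],[0,0,0,0]],
  ],
)

```text
clock: 51.45
ee_pos: [0.4986, -0.1182, 0.2122]
eef_rot: [0.729, -0.666, -0.109, 0.114]
contact_force: [-2.0, 1.6, 5.0]
grip_width: 0.0006
```

```bash
python3 b.py; python3 -c "from fit import *;rep()"
```

```text
0.06 [ -0.8 -35.6  32.1]
0.024 [-1.  -8.1  8.9]
0.018 [-1.  -3.5  5. ]
0.012 [-1.1  1.1  1.1]
togo [108.8  26.3  28.2] th_world_deg 0.1 F [-2.   1.6  5. ] T [0.354 0.535 0.043] Taxis 0.265 w 0.0006 t 51.45
```

>>> send_rows(
  steps=[
    [[0,0,0,0],[0,0,0,0],[0,0,0,0],[0,1.5,-0.7,0],[0,1.5,-0.7,0],[0,2,-1,0],[0,2,-1,0],[0,2,-1,0]],
  ],
)

```text
clock: 52.45
ee_pos: [0.4997, -0.1195, 0.2112]
eef_rot: [0.732, -0.662, -0.107, 0.117]
contact_force: [-9.1, 7.2, 19.5]
grip_width: 0.0006
```

```bash
python3 b.py; python3 -c "from fit import *;rep()"
```

```text
0.06 [ -1.5 -36.2  34.2]
0.024 [-1.7 -8.9 10.7]
0.018 [-1.7 -4.3  6.8]
0.012 [-1.7  0.2  2.9]
togo [108.3  25.2  29.5] th_world_deg 0.2 F [-9.1  7.2 19.5] T [1.408 1.969 0.136] Taxis 0.936 w 0.0006 t 52.45
```

>>> send_rows(
  steps=[
    [[0,-5,3,0],[0,-10,6,0],[0,-20,8,0],[0,-30,0,0],[0,-30,0,0],[0,-20,0,0],[0,0,0,0],[0,0,0,0]],
  ],
)

```text
clock: 53.45
ee_pos: [0.4975, -0.1145, 0.3292]
eef_rot: [0.73, -0.665, -0.108, 0.115]
contact_force: [0.2, 0.1, -0.8]
grip_width: 0.0004
```

```bash
python3 - <<'E'
from fit import *
rep();snap('w40')
m=dict(camera_matrix=camera_model("wrist")["camera_matrix"],extrinsics=np.load("pics/w40.npy"));q=pts(np.load("p.npy"))
for k in("start","stop","knobtop"):print(k,proj("wrist",q[k],m))
E
```

```text
togo [108.2 142.3  13.2] th_world_deg 0.2 F [ 0.2  0.1 -0.8] T [-0.108  0.027  0.041] Taxis 0.067 w 0.0004 t 53.45
start [319.24351071 267.66218974]
stop [319.54402005 202.94041309]
knobtop [447.74850969 221.05060194]
```

View pics/w40.png

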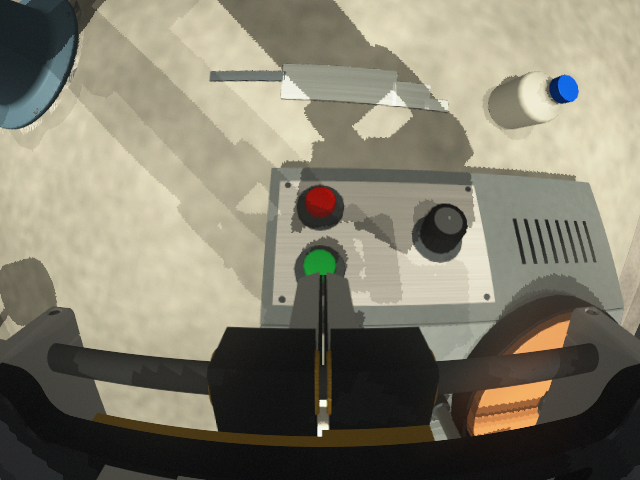

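The arm is clear. Green is back out at (320,265), red untouched at (320,202), knob free at (446,222), and the blade and bottle have not moved. Handing in.

```bash
python3 -c "
from station import *
print(sign_off(), sense()['clock'])"
```

```text
the job is handed in; nothing more can be done
the job is handed in; nothing more can be done
```

I turned the knob anticlockwise to its end stop, counted four clicks clockwise and let it go. Then I pressed the green start button fully in and released it. The job was handed in at about 53.5 s of the 64 s allowed; no verdict came back.

- **Anticlockwise:** it took seven one-click strokes, re-gripping between them. On the eighth the knob all but stopped following the grip. The moment about its axis rose to about 0.3 N m, well under the 1.0 N m limit, so I took that as the stop and let go.
- **Clockwise:** four strokes. I checked each let-go in the wrist camera by the flutes, whose pattern shifts half a pitch per click. After every stroke they showed one more click, and the last reading, from higher up and weaker, still fitted four.
- **Start button:** it stopped moving and the force rose to about 22 N, against the 6 N it needs, so it was fully in. The last picture shows it standing out again.
- **Surroundings:** in the last wrist picture the red button, bottle and blade were undisturbed. The dressing stone was not in that view. The arm was clear, with its force near zero.

**Uncertain points:**
- **Stop torque:** the moment about the knob's axis was noisy, by about 0.1 N m. I relied on the flutes and the lost following as well as the torque to call the stop.
- **Click count:** for the first two anticlockwise clicks I only saw the net result, not each one. Seven clicks is the most the text allows (starting at position eight), which agrees with the stop coming next.

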